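# Knock the valve keepers home with a soft-faced mallet

## Task

A keeper installer stands on the unfinished valve of the small cylinder head. Pick up the mallet and, with a sharp blow (more if needed) on the top of the installer, drive the sprung valve retainer down until the keepers snap in and it stays down. Touch the installer with nothing but the mallet, leave the installer where it stands, then set the mallet down on the bench beside the head and let go. Do not knock the loose things around about.

Things in the scene. Friction and masses are not known exactly. Their poses are not given: they have to be found in the camera images.
- finned_head: Heavy finned aluminium cylinder head on a 170 x 190 x 20 mm wooden board; stays put. Origin on the bench under the board's middle; x along its 170 mm side, y along its 190 mm side, z up. Rocker-box rim 76 mm above the bench. Two valves stand up in it: at its y = -26 mm the finished one (about 110 mm above the bench), at y = +26 mm the unfinished one with the installer on it.
- keeper_installer: The part to strike: an upright turned steel tool like a short punch, 35 mm in diameter and 72 mm long, knurled in the middle, flat on top, standing over the unfinished valve and guided so that it moves only straight down. Origin in the middle of its underside, z up.
- installer_top (a point): Middle of the installer's flat top (29 mm wide flat, 35 mm over its rim): 186 mm above the bench at the start, about 174 mm when the keepers have snapped in.
- valve_retainer (a joint): How far the sprung retainer and the installer on it have gone down, in m; 0 at the start. The spring pushes up with 6 N at first and 0.5 N more per mm. At about 12 mm the keepers snap in and hold it there; a solid stop comes at 15 mm. Let go before that, it springs back to 0. A blow must move it faster than 0.1 m/s.
- mallet: Loose soft-faced mallet, about 0.5 kg: round head of dark steel with white nylon ends, 43 mm in diameter, 90 mm long, standing on one face. Origin in the middle of that face; z up along the head; the straight wooden handle runs level along its -x, centred 45 mm above the origin, to 190 mm from the head's axis, 22 mm wide and 28 mm deep.
- mallet_grip (a point): Middle of the handle 68 mm from the head's axis: a place to grip it from above, across its 22 mm width. The centre of mass lies some 13 mm from the head's axis.
- feeler_gauge: Loose steel feeler gauge lying flat near the head, about 100 mm long; a bystander. Origin in the middle of its underside.
- spanner: Loose steel spanner lying flat at the front of the bench, about 180 mm long; a bystander. Origin in the middle of its underside.
- paste_tin: Loose round tin, 66 mm in diameter and 27 mm high, behind the head; a bystander. Origin in the middle of its underside.
- valve_spring: Loose coil spring, 33 mm in diameter and 46 mm high, standing behind the head; a bystander. Origin in the middle of its underside.
There are look-alikes about, which are no part of the job. There is more than one size of the mallet; the job needs the larger.

How it is judged (in metres and radians):
On the way, in this order (a step that is already met when the one before it is completed fails the run):
1. a blow of the mallet drives the installer down at more than 0.1 m/s (velocity of joint valve_retainer above 0.1 m/s and contact force between the fingers and mallet above 1 N).
2. the retainer stays down by more than 10.5 mm with the mallet clear of the installer (value of joint valve_retainer above 0.0105 m and contact force between mallet and keeper_installer below 0.1 N), for 0.3 s.
At the end, for the whole second after the job is handed in: The retainer stays down by more than 10.5 mm with the keepers snapped in, and the mallet, let go, lies or stands at rest on the bench (its origin less than 60 mm above it), clear of the cylinder head (value of joint valve_retainer above 0.0105 m and height (world z) of mallet between -0.01 and 0.06 m and contact force between mallet and finned_head below 0.1 N and linear speed of mallet below 0.02 m/s); the robot touches nothing.
It fails at once if the robot touches the installer itself (contact force between the arm and keeper_installer above 1 N).
It fails at once if the fingers touch the installer (contact force between the fingers and keeper_installer above 1 N).
It fails at once if a bystander is moved by more than 20 mm (distance of any of feeler_gauge, spanner, paste_tin, valve_spring from where it was at the start of the episode above 0.02 m).
It also fails if it takes over 48 s, if anything falls off the work surface, if the arm or the gripper's body presses on something with over 40 N, if the wrist force passes 120 N, or if a joint passes its speed limit or range.

## Robot

A 6-joint arm with a two-finger parallel gripper is mounted at the origin on a cart in front of the work surface, level with it; the furniture and walls round the work are solid. World frame = base frame: x ahead of the robot, y to its left, z up, the work surface at z = 0. Lengths are in m, angles in degrees, forces in N, time in s.
With the tool pointing down it reaches from about 0.25 to 0.725 m from the base axis. Payload 9.7 kg.
Tool frame: the origin (TCP) lies on the mounting face of the last link; the fingertips stand 173 mm ahead of it and the grasp point (between the pads) lies 155 mm ahead of it; z points along the fingers, y is the line along which they close (so a half turn about z gives the same grasp; the last joint's range is limited). The gripper opens to 85 mm and grips with 20 to 120 N. Pads are 22 mm wide; open, the fingers measure 114 mm over their backs; the gripper's body (76 mm by 85 mm) begins 54 mm behind the grasp point. The pads swing forward as they close: fully open they stand 13 mm farther back than shut.
Start: joints at [70.646, 4.979, 10.078, 95.1, 0, 90], TCP at [0.182, 0.519, 0.405] pointing down, gripper open.
Joint ranges: [-179.16, 179.16], [-48.56, 103.87], [-65.8, 70.77], [-126.05, 130.52], [-82.76, 87.17], [-180, 180]. Speed limits (degrees/s): [127.2, 127.2, 147.25, 180, 180, 180].

## Interface

Orientations are given as [roll, pitch, yaw] about the fixed x, y, z axes, in that order (R = Rz(yaw) Ry(pitch) Rx(roll)).
In Python, from workcell import bot, camera, camera_model, outline_of, pinpoint gives the robot as it stands.
- The arm moves only by the tool move_arm, never from a script. Its arguments are lists of equal length, an entry for each row: "jaw": the closure, from 0 (fully open) to 1 (shut); "delta_pos": the shift along the world's x, y, z in m, a list of three; "yaw": the turn about the world's z in rad. In form: {"jaw": [jaw, ...], "delta_pos": [[dx, dy, dz], ...], "yaw": [yaw, ...]}. A call has 1 to 10 rows; each row shifts and turns the commanded pose from where the row before left it; what a row does not reach is not made up. A row lasts 1/12 s, in which the tool goes at most 41.7 mm and 7.16 degrees, less where a joint would pass 70% of its speed; a pose out of reach is approached as far as the arm can. A call with a gripper value outside its range is refused whole. The fingers move at their own pace and stop on an object; "force" is the grip in N (left out, the last holds). Time passes only in rows, so rows that do not move let the fingers close. It gives the time, the measured TCP pose, the force, the opening and the grip force at its end, in the units of the state.
- bot.get_obs(): the state, without advancing time (a new reading comes with each control period).
- camera(name): name is "scene" or "top" or "wrist"; returns the picture (400x640x3 uint8, red, green, blue); there is no depth.
- camera_model(name): a dict with "fx", "fy", "cx", "cy" (pixels), "R" (3x3) and "t" (3): a world point X has camera coordinates R X + t. Camera axes: x right, y down, z forward; pixel columns grow to the right and rows downward; lengths in m; the calibration is good to about 2 mm. A picture is of the moment at which its call begins: read the wrist's pose just before it. camera_model takes no time and is no camera call; for the wrist camera it gives the pose at the moment of the call.
- bot.job_done(): hands the job in; it is judged then, once.
Trained networks look in the newest picture that a camera, given by its name, has taken for a name from the list of things; names that differ only in an ending like _2 or _b are one class to them, and where a whole thing is asked for, a point or a joint stands for the part that bears it (a point fixed in the world has none). Each returns a list of dicts, best first, with "confidence" (0 to 1); they miss things now and then, are a little off and sometimes report something else, mostly with a low value. They report only what shows in the picture. A call takes as long as a camera call. They do not tell look-alikes from the thing itself.
- outline_of(camera, thing): "mask" (400x640 bool, what is visible of it) and "xy" ([column, row] in pixels, amid what is visible of it).
- pinpoint(camera, thing): "xy" ([column, row] in pixels: a listed point, or the origin of a listed thing).
The state is a dict: "time": time; "q": joint angles; "qd": joint speeds; "joint_efforts": joint torques, N m; "ee_pos": TCP position; "tcp_rot": TCP orientation; "wrist_force": force on the tool from outside, world axes, zero at the start; "torque": the same for the moment, N m; "opening": finger opening in m; "grasp_force": force on a finger pad.
Only numpy, scipy, OpenCV 4.12 (cv2) and the standard library are available. Lean on these libraries where they do the work, as an engineer would, in place of code of your own. Each camera call takes 0.05 s, during which the arm holds its last target. There are 200 camera calls.

## Working session

There is one attempt and no reset: what is moved stays moved. The work goes in short steps, Python scripts to look and compute and a tool call to move; the robot and the scene stay as the last step left them, time stands still between calls to the robot, and variables do not carry over. Pictures are saved under pics/ and viewed, at most 10 in all, crops included, and the job is handed in when it is done.

Besides the shell and the picture viewer there is one more tool, called as name(argument=value, ...), one argument or row to a line, values as JSON. move_arm: Moves the arm, as the interface text tells. Its arguments: {"type":"object","properties":{"jaw":{"type":"array"},"delta_pos":{"type":"array"},"yaw":{"type":"array"},"force":{"type":"number"}},"required":["jaw","delta_pos","yaw"]}

```bash
mkdir -p pics
cat > h.py <<'E'
from workcell import bot, camera, camera_model, outline_of, pinpoint
import numpy as np, cv2
def ray(m,xy):
    d=np.array([(xy[0]-m["cx"])/m["fx"],(xy[1]-m["cy"])/m["fy"],1.]);R=np.array(m["R"]);t=np.array(m["t"])
    d=R.T@d; return -R.T@t, d/np.linalg.norm(d)
def tri(rs):
    A=0;b=0
    for o,d in rs:
        P=np.eye(3)-np.outer(d,d);A=A+P;b=b+P@o
    X=np.linalg.solve(A,b); return X,[round(float(np.linalg.norm((np.eye(3)-np.outer(d,d))@(X-o)))*1000,1) for o,d in rs]
def atz(r,z):
    o,d=r; return o+d*(z-o[2])/d[2]
E
python3 - <<'E'
from h import *
M={}
for c in ("scene","top"):
    im=camera(c);M[c]=camera_model(c);cv2.imwrite(f"pics/{c}0.png",im[:,:,::-1])
    for t in ("mallet","mallet_grip","installer_top","keeper_installer","finned_head","feeler_gauge","spanner","paste_tin","valve_spring"):
        for p in pinpoint(c,t)[:3]:
            print(c,t,np.round(p["xy"]),round(p["confidence"],2), [np.round(atz(ray(M[c],p["xy"]),z),3)[:2] for z in (0,.045,.186)])
print(bot.get_obs())
E
```

```text
scene mallet [342. 272.] 0.79 [array([ 0.559, -0.308]), array([ 0.526, -0.349]), array([ 0.42 , -0.476])]
scene mallet_grip [328. 272.] 0.56 [array([ 0.529, -0.287]), array([ 0.496, -0.328]), array([ 0.396, -0.458])]
scene installer_top [272. 165.] 0.75 [array([0.721, 0.328]), array([0.68 , 0.257]), array([0.551, 0.036])]
scene keeper_installer [271. 184.] 0.63 [array([0.644, 0.209]), array([0.607, 0.144]), array([ 0.489, -0.06 ])]
scene finned_head [283. 215.] 0.94 [array([0.573, 0.022]), array([ 0.539, -0.034]), array([ 0.432, -0.21 ])]
scene finned_head [321. 194.] 0.36 [array([0.751, 0.053]), array([ 0.708, -0.005]), array([ 0.575, -0.185])]
scene feeler_gauge [249. 265.] 0.51 [array([ 0.364, -0.135]), array([ 0.339, -0.183]), array([ 0.263, -0.336])]
scene spanner [197. 211.] 0.65 [array([0.355, 0.199]), array([0.332, 0.134]), array([ 0.257, -0.068])]
scene paste_tin [361. 212.] 0.56 [array([ 0.795, -0.108]), array([ 0.751, -0.158]), array([ 0.611, -0.314])]
scene valve_spring [321. 192.] 0.66 [array([0.759, 0.065]), array([0.716, 0.006]), array([ 0.581, -0.176])]
top mallet [37
[... 1320 characters left out ...]
46, 0.058]), array([0.709, 0.039])]
{'time': 1.0, 'q': array([7.06443024e+01, 4.97904805e+00, 1.00794033e+01, 9.51004548e+01,
       1.06884983e-04, 8.99995314e+01]), 'qd': array([-0.02530895,  0.03390593,  0.01925283, -0.09530306,  0.04602986,
       -0.04136209]), 'joint_efforts': array([-1.66106947e-03, -5.20113695e+01,  4.64865088e+01,  1.81752654e-03,
        8.09946141e-05,  7.85836249e-07]), 'ee_pos': array([0.1822863 , 0.51891095, 0.40469338]), 'tcp_rot': array([-1.79999900e+02, -1.06885797e-04,  1.60644771e+02]), 'wrist_force': array([ 0.48928105, -0.52987036, -0.62266389]), 'torque': array([ 0.01886479, -0.06340988,  0.02328884]), 'grasp_force': 0.0, 'opening': 0.08555660009786266}
```

Run:
```python
import cv2
a=cv2.imread("pics/top0.png")[80:320,160:480]; cv2.imwrite("pics/t1.png",cv2.resize(a,None,fx=2.5,fy=2.5,interpolation=2))
a=cv2.imread("pics/scene0.png")[120:320,180:440]; cv2.imwrite("pics/s1.png",cv2.resize(a,None,fx=3,fy=3,interpolation=2))
```

```text
(no output)
```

View pics/t1.png

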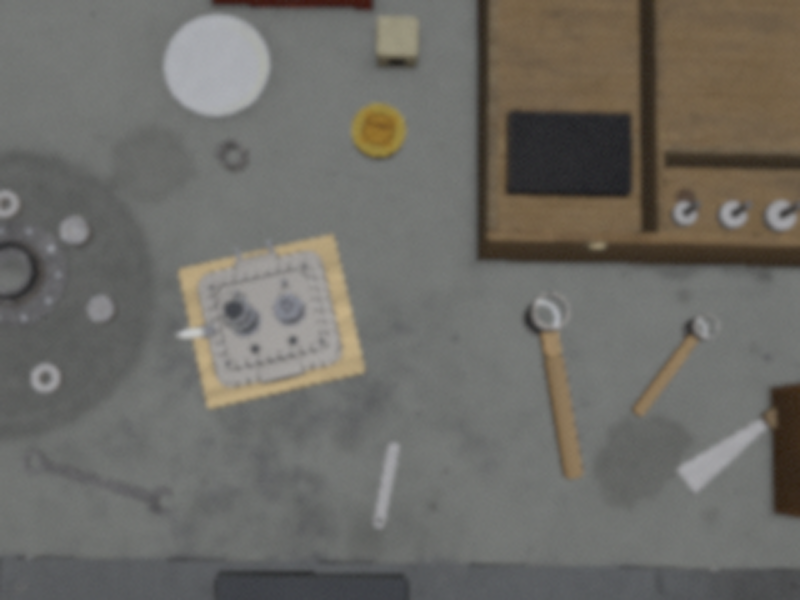

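View pics/s1.png

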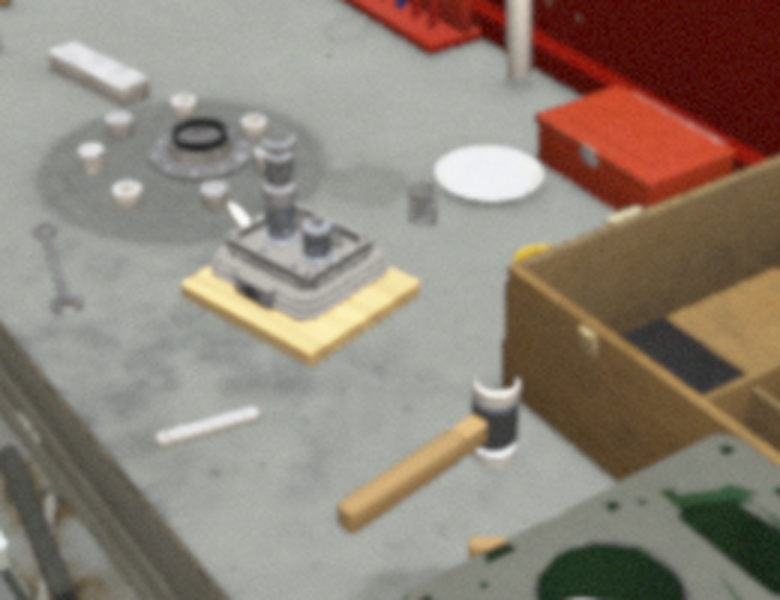

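The top view shows the larger mallet with its head at about (549,313) in the crop and its handle running to (573,475). The smaller look-alike is at (703,327). The installer stands on the left valve at (236,310), and the feeler gauge, spanner, tin and spring lie well apart. Next I move to look at the mallet with the wrist camera.

move_arm(
  jaw=[0, 0, 0, 0, 0, 0, 0, 0, 0, 0],
  delta_pos=[
    [0.008, -0.028, 0.002],
    [0.008, -0.028, 0.002],
    [0.008, -0.028, 0.002],
    [0.008, -0.028, 0.002],
    [0.008, -0.028, 0.002],
    [0.008, -0.028, 0],
    [0.008, -0.028, 0],
    [0.008, -0.028, 0],
    [0.008, -0.028, 0],
    [0.008, -0.028, 0],
  ],
  yaw=[-0.088, -0.088, -0.088, -0.088, -0.088, -0.088, -0.088, -0.088, -0.088, -0.088],
)

```text
time: 1.83
ee_pos: [0.2622, 0.2375, 0.4148]
tcp_rot: [180.0, -0.0, 110.0]
wrist_force: [-0.0, -0.0, 0.0]
opening: 0.0852
grasp_force: 0.0
```

move_arm(
  jaw=[0, 0, 0, 0, 0, 0, 0, 0, 0, 0],
  delta_pos=[
    [0.008, -0.028, 0],
    [0.008, -0.028, 0],
    [0.008, -0.028, 0],
    [0.008, -0.028, 0],
    [0.008, -0.028, 0],
    [0.008, -0.028, 0],
    [0.008, -0.028, 0],
    [0.008, -0.028, 0],
    [0.008, -0.028, 0],
    [0.008, -0.028, 0],
  ],
  yaw=[-0.088, -0.088, -0.088, -0.088, -0.088, -0.088, -0.088, -0.088, -0.088, -0.088],
)

```text
time: 2.67
ee_pos: [0.3422, -0.0426, 0.415]
tcp_rot: [180.0, -0.0, 59.5]
wrist_force: [0.9, 0.8, -0.4]
opening: 0.0855
grasp_force: 0.0
```

move_arm(
  jaw=[0, 0, 0, 0, 0, 0, 0, 0, 0, 0],
  delta_pos=[
    [0.008, -0.028, 0],
    [0.008, -0.028, 0],
    [0.008, -0.028, 0],
    [0.008, -0.028, 0],
    [0.008, -0.028, 0],
    [0.008, -0.028, 0],
    [0.008, -0.028, 0],
    [0.008, -0.028, 0],
    [0.008, -0.028, 0],
    [0.008, -0.028, 0],
  ],
  yaw=[-0.088, -0.088, -0.088, -0.088, -0.088, -0.088, -0.088, -0.088, -0.088, -0.088],
)

```text
time: 3.5
ee_pos: [0.4224, -0.3226, 0.4146]
tcp_rot: [180.0, -0.0, 9.1]
wrist_force: [0.2, -0.1, 0.1]
opening: 0.0853
grasp_force: 0.0
```

Run:
```python
from h import *
m=camera_model("wrist");im=camera("wrist");cv2.imwrite("pics/w1.png",im[:,:,::-1])
print(-np.array(m["R"]).T@m["t"])
np.save("w1.npy",np.array([0]));import pickle;pickle.dump(m,open("w1.pkl","wb"))
for t in ("mallet","mallet_grip"):
    for p in pinpoint("wrist",t)[:3]: print(t,np.round(p["xy"],1),round(p["confidence"],2),np.round(atz(ray(m,p["xy"]),.045),4),np.round(atz(ray(m,p["xy"]),0),4))
for o in outline_of("wrist","mallet")[:2]:
    print("mask",o["xy"],o["confidence"],o["mask"].sum())
```

```text
[ 0.49167901 -0.31245721  0.38444261]
mallet [325.2  38.1] 0.89 [ 0.5567 -0.3064  0.045 ] [ 0.5653 -0.3056  0.    ]
mallet [481.4  78.2] 0.63 [ 0.5451 -0.4723  0.045 ] [ 0.5522 -0.4935  0.    ]
mallet_grip [329.2 102.7] 0.67 [ 0.4961 -0.3206  0.045 ] [ 0.4967 -0.3217  0.    ]
mallet_grip [460.6 105.1] 0.65 [ 0.5158 -0.4586  0.045 ] [ 0.519 -0.478  0.   ]
mask [328.2, 108.8] 0.75 4131
mask [464.7, 105.2] 0.72 2193
```

View pics/w1.png

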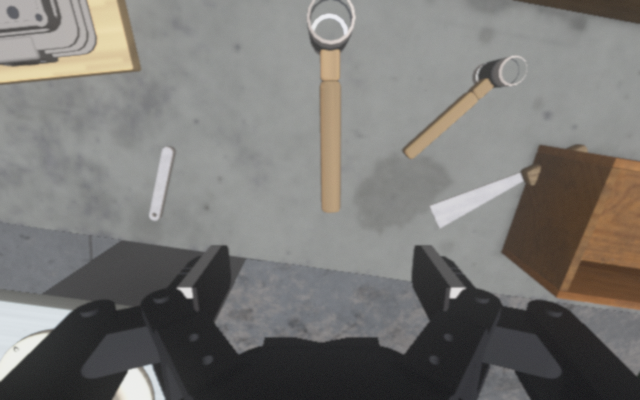

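The wrist view shows the larger mallet with its head at (330,22) and its handle straight down the picture to (331,212). I take a second wrist view to triangulate it.

move_arm(
  jaw=[0, 0, 0, 0],
  delta_pos=[
    [0.01, 0, -0.02],
    [0.01, 0, -0.02],
    [0.01, 0, -0.02],
    [0, 0, 0],
  ],
  yaw=[0, 0, 0, 0],
)

```text
time: 4.03
ee_pos: [0.4527, -0.3197, 0.3511]
tcp_rot: [-179.8, 0.2, 9.5]
wrist_force: [1.0, -0.2, 0.4]
opening: 0.0853
grasp_force: 0.0
```

Run:
```python
from h import *
import pickle
m1=pickle.load(open("w1.pkl","rb"))
m=camera_model("wrist");im=camera("wrist");cv2.imwrite("pics/w2.png",im[:,:,::-1])
P={}
for t in ("mallet","mallet_grip"):
    for p in pinpoint("wrist",t)[:2]: print(t,np.round(p["xy"],1),round(p["confidence"],2)); P.setdefault(t,p["xy"])
w1={"mallet":[325.2,38.1],"mallet_grip":[329.2,102.7]}
camera("top");mt=camera_model("top");tp={"mallet":[377,209],"mallet_grip":[386,233]}
for t in P: print(t,tri([ray(m1,w1[t]),ray(m,P[t])]),tri([ray(m1,w1[t]),ray(m,P[t]),ray(mt,tp[t])]))
for o in outline_of("wrist","mallet")[:2]:
    k=o["mask"]; rows=np.where(k.any(1))[0]; print("rows",rows.min(),rows.max())
    for r in range(rows.min(),rows.max()+1,12):
        c=np.where(k[r])[0]
        if len(c): print(r,c.min(),c.max(),np.round(atz(ray(m,[(c.min()+c.max())/2,r]),.059),4)[:2])
```

```text
mallet [328.1  56.5] 0.64
mallet [509.2 106.3] 0.61
mallet_grip [330.2 133.4] 0.78
mallet_grip [488.  138.2] 0.67
mallet (array([ 0.56873982, -0.30619977, -0.01690255]), [1.0, 1.0]) (array([ 0.55572403, -0.30693517,  0.05446477]), [1.0, 3.3, 2.4])
mallet_grip (array([ 0.49650943, -0.32135503,  0.01439583]), [0.0, 0.0]) (array([ 0.49346783, -0.32363207,  0.06195277]), [4.2, 8.1, 12.1])
rows 7 262
7 328 337 [ 0.5927 -0.3049]
19 310 355 [ 0.5848 -0.3063]
31 304 361 [ 0.5767 -0.3078]
43 304 362 [ 0.5685 -0.3096]
55 306 359 [ 0.56   -0.3108]
67 310 351 [ 0.5512 -0.3107]
79 319 342 [ 0.5424 -0.3123]
91 320 343 [ 0.5336 -0.3147]
103 319 342 [ 0.5243 -0.3155]
115 320 342 [ 0.515  -0.3176]
127 318 343 [ 0.5054 -0.3188]
139 319 343 [ 0.4957 -0.321 ]
151 319 343 [ 0.4858 -0.3228]
163 319 343 [ 0.4756 -0.3246]
175 319 343 [ 0.4652 -0.3264]
187 319 342 [ 0.4545 -0.3279]
199 319 342 [ 0.4436 -0.3298]
211 319 342 [ 0.4325 -0.3318]
223 319 342 [ 0.421  -0.3338]
235 319 340 [ 0.4092 -0.335 ]
247 319 341 [ 0.3973 -0.3375]
259 321 340 [ 0.3852 -0.3402]
rows 85 199
85 541 554 [ 0.5667 -0.4845]
97 501 541 [ 0.5545 -0.4668]
109 499 539 [ 0.5452 -0.4684]
121 494 524 [ 0.5347 -0.4636]
133 479 507 [ 0.5232 -0.4537]
145 465 494 [ 0.5117 -0.4457]
157 451 479 [ 0.4998 -0.4366]
169 435 465 [ 0.4876 -0.4269]
181 422 450 [ 0.4752 -0.4179]
193 417 436 [ 0.4633 -0.4126]
```

View pics/w2.png

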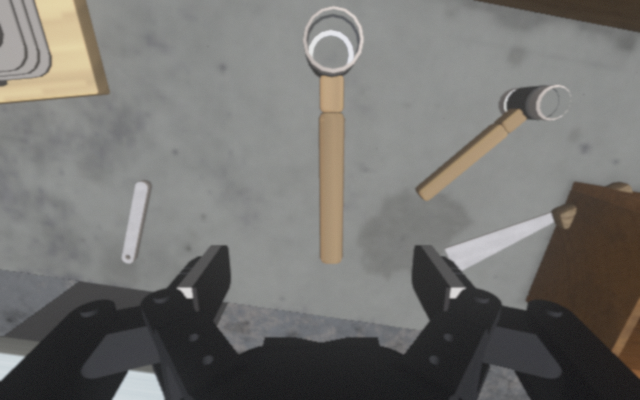

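The second view shows the larger head's upper rim centred at (334,40) and the handle end at (331,262).

Run:
```python
from h import *
import pickle
m1=pickle.load(open("w1.pkl","rb"));m=camera_model("wrist");mt=camera_model("top")
pickle.dump(m,open("w2.pkl","wb"))
im=cv2.imread("pics/w1.png")
for n,a,b,c,z in (("headtop",[331,22],[333.5,40.5],[380,205],.09),("end",[331,212],[331,262.5],[389.5,270],.059)):
    print(n,tri([ray(m1,a),ray(m,b)]),tri([ray(m1,a),ray(m,b),ray(mt,c)]),[np.round(atz(ray(k,p),z),4)[:2] for k,p in ((m1,a),(m,b),(mt,c))])
print(bot.get_obs()["ee_pos"],bot.get_obs()["tcp_rot"])
```

```text
headtop (array([ 0.58219163, -0.31108888,  0.00381923]), [1.9, 1.9]) (array([ 0.56327173, -0.31079254,  0.08746917]), [1.6, 3.8, 2.2]) [array([ 0.5612, -0.3101]), array([ 0.5664, -0.3122]), array([ 0.5609, -0.3097])]
end (array([ 0.38308993, -0.34226635,  0.06594036]), [1.1, 1.1]) (array([ 0.38007297, -0.34256722,  0.05899464]), [0.8, 1.7, 0.9]) [array([ 0.3805, -0.3418]), array([ 0.3796, -0.3442]), array([ 0.38  , -0.3417])]
[ 0.4519515  -0.32082929  0.35663929] [ 1.79904553e+02 -9.42480079e-02  9.41272653e+00]
```

move_arm(
  jaw=[0, 0, 0, 0, 0, 0, 0, 0, 0, 0],
  delta_pos=[
    [0.025, 0, 0],
    [0.025, 0, 0],
    [0, 0, -0.025],
    [0, 0, -0.025],
    [0, 0, -0.025],
    [0, 0, -0.025],
    [0, 0, -0.02],
    [0, 0, -0.02],
    [0, 0, -0.015],
    [0, 0, 0],
  ],
  yaw=[0, 0, 0, 0, 0, 0, 0, 0, 0, 0],
)

```text
time: 5.12
ee_pos: [0.5014, -0.3208, 0.1976]
tcp_rot: [-179.9, 0.1, 9.4]
wrist_force: [0.5, -0.7, -0.2]
opening: 0.0854
grasp_force: 0.0
```

Run:
```python
from h import *
im=camera("wrist");cv2.imwrite("pics/w3.png",im[:,:,::-1]);o=bot.get_obs();print(o["ee_pos"],o["tcp_rot"],o["wrist_force"])
```

```text
[ 0.50180082 -0.32103768  0.19951047] [-1.79947854e+02  5.83785057e-02  9.37480889e+00] [ 0.10424869 -0.38007362  0.49364221]
```

View pics/w3.png

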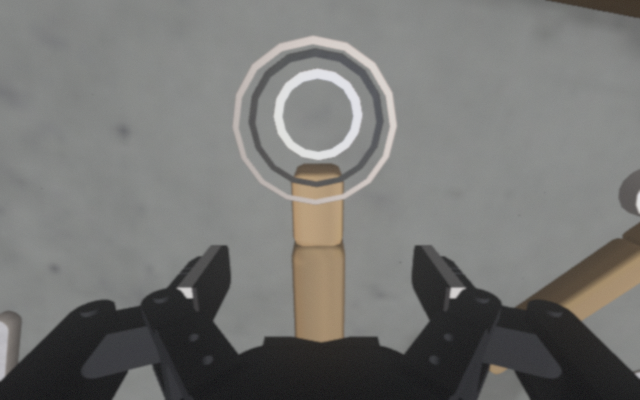

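The handle at column 319 is centred between the fingers, so I close at full force and lift a little.

move_arm(
  jaw=[1, 1, 1, 1, 1, 1, 1, 1, 1, 1],
  delta_pos=[
    [0, 0, 0],
    [0, 0, 0],
    [0, 0, 0],
    [0, 0, 0],
    [0, 0, 0],
    [0, 0, 0],
    [0, 0, 0],
    [0, 0, 0],
    [0, 0, 0],
    [0, 0, 0],
  ],
  yaw=[0, 0, 0, 0, 0, 0, 0, 0, 0, 0],
  force=120,
)

```text
time: 6.0
ee_pos: [0.5024, -0.3211, 0.2004]
tcp_rot: [180.0, -0.0, 9.4]
wrist_force: [-2.2, 0.8, 6.7]
opening: 0.0204
grasp_force: 116.5
```

move_arm(
  jaw=[1, 1, 1, 1, 1, 1, 1, 1, 1, 1],
  delta_pos=[
    [0, 0, 0.01],
    [0, 0, 0.02],
    [0, 0, 0.025],
    [0, 0, 0.025],
    [0, 0, 0.025],
    [0, 0, 0.025],
    [0, 0, 0.025],
    [0, 0, 0.025],
    [0, 0, 0.02],
    [0, 0, 0],
  ],
  yaw=[0, 0, 0, 0, 0, 0, 0, 0, 0, 0],
)

```text
time: 6.83
ee_pos: [0.5022, -0.3211, 0.4041]
tcp_rot: [179.8, -0.2, 9.4]
wrist_force: [0.6, 0.1, -3.0]
opening: 0.0207
grasp_force: 117.3
```

Run:
```python
from h import *
im=camera("wrist");cv2.imwrite("pics/w4.png",im[:,:,::-1]);o=bot.get_obs();print(o["time"],o["ee_pos"],o["tcp_rot"],o["wrist_force"],o["torque"])
camera("top");camera("scene")
for c in("top","scene"):
    m=camera_model(c)
    for p in pinpoint(c,"installer_top")[:1]:print(c,p["xy"],atz(ray(m,p["xy"]),.186))
a=[ray(camera_model(c),pinpoint(c,"installer_top")[0]["xy"]) for c in("top","scene")]
print(tri(a))
```

```text
6.8833 [ 0.50239529 -0.32120141  0.40133585] [ 1.79883749e+02 -1.11878331e-01  9.38351884e+00] [ 0.18596328 -0.8548847  -4.90827794] [-0.06620474  0.2364976  -0.01735221]
top [253.0, 200.4] [0.55457913 0.03404627 0.186     ]
scene [273.2, 164.7] [0.55368791 0.03559605 0.186     ]
(array([0.55383118, 0.03433129, 0.18660565]), [0.8, 0.8])
```

View pics/w4.png

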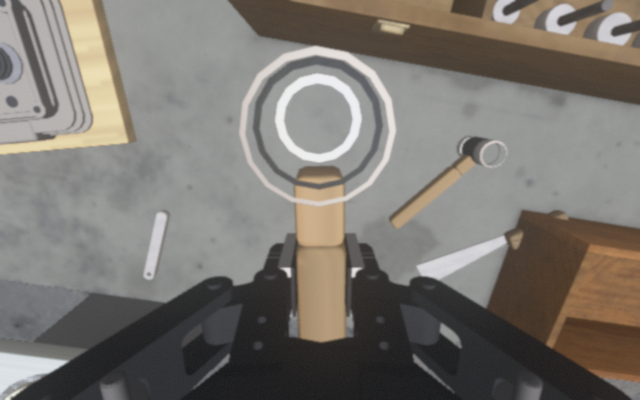

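The mallet is held level: the upper rim is at (318,126) and the handle is straight. Next I compute where the head is under the tool.

Run:
```python
from h import *
m=camera_model("wrist");o=bot.get_obs();p=o["ee_pos"]
for px,dz in (([318,126],-.11),([318,117.5],-.2)):
    X=atz(ray(m,px),p[2]+dz);print(np.round(X-p,4),np.round(np.array([.554,.0345,0])-X,4))
```

```text
[ 0.064   0.0106 -0.11  ] [-0.0122  0.345  -0.288 ]
[ 0.0625  0.0113 -0.2   ] [-0.0107  0.3442 -0.198 ]
```

move_arm(
  jaw=[1, 1, 1, 1, 1, 1, 1, 1, 1, 1],
  delta_pos=[
    [0, 0.01, 0.01],
    [0, 0.02, 0.01],
    [0, 0.03, 0.01],
    [0, 0.03, 0.01],
    [0, 0.03, 0.01],
    [0, 0.03, 0.01],
    [0, 0.03, 0],
    [0, 0.03, 0],
    [0, 0.03, 0],
    [0, 0.03, 0],
  ],
  yaw=[0, 0, 0, 0, 0, 0, 0, 0, 0, 0],
)

```text
time: 8.02
ee_pos: [0.5016, -0.0492, 0.4602]
tcp_rot: [-180.0, -0.0, 9.4]
wrist_force: [-0.4, 0.4, -4.1]
opening: 0.0205
grasp_force: 117.5
```

Run:
```python
from h import *
camera("wrist");m=camera_model("wrist");o=bot.get_obs();print(o["ee_pos"],o["tcp_rot"])
for p in pinpoint("wrist","installer_top")[:2]: print(p,atz(ray(m,p["xy"]),.186))
```

```text
[ 0.50148836 -0.04547526  0.46041465] [-1.79845437e+02 -5.14940843e-02  9.52714706e+00]
{'xy': [217.7, 117.2], 'confidence': 0.78} [0.54920448 0.04311147 0.186     ]
```

move_arm(
  jaw=[1, 1, 1, 1, 1, 1],
  delta_pos=[
    [-0.005, 0.025, 0],
    [-0.005, 0.025, 0],
    [0, 0.015, 0],
    [0, 0.01, 0],
    [0, 0, 0],
    [0, 0, 0],
  ],
  yaw=[0, 0, 0, 0, 0, 0],
)

```text
time: 8.62
ee_pos: [0.4922, 0.024, 0.4598]
tcp_rot: [180.0, 0.0, 9.4]
wrist_force: [-0.3, -0.3, -3.7]
opening: 0.0202
grasp_force: 118.2
```

Run:
```python
from h import *
im=camera("scene");cv2.imwrite("pics/s5.png",cv2.resize(im[100:280,180:400,::-1],None,fx=3.4,fy=3.3,interpolation=2))
im=camera("wrist");m=camera_model("wrist");o=bot.get_obs();print(o["ee_pos"],o["tcp_rot"])
cv2.imwrite("pics/w5.png",im[:,:,::-1])
for px,z in (([318,126],-.11),([318,117.5],-.2)): print(atz(ray(m,px),o["ee_pos"][2]+z))
for p in pinpoint("wrist","installer_top")[:2]: print(p,atz(ray(m,p["xy"]),.186))
for p in pinpoint("scene","installer_top")[:2]: print(p,atz(ray(camera_model("scene"),p["xy"]),.186))
```

```text
[0.49231944 0.02335241 0.45969859] [1.79984273e+02 9.44541026e-03 9.35682603e+00]
[0.55656265 0.03368145 0.34969859]
[0.55529783 0.03428811 0.25969859]
{'xy': [314.1, 120.3], 'confidence': 0.9} [0.55001211 0.03713991 0.186     ]
{'xy': [317.5, 271.6], 'confidence': 0.53} [0.42122522 0.01361924 0.186     ]
{'xy': [273.9, 165.6], 'confidence': 0.62} [0.55249256 0.02957675 0.186     ]
```

View pics/w5.png

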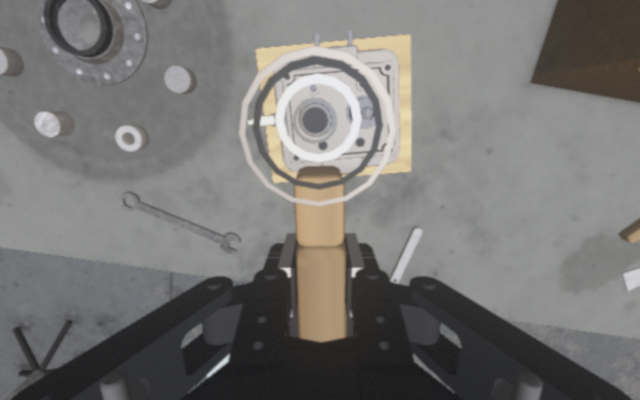

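View pics/s5.png

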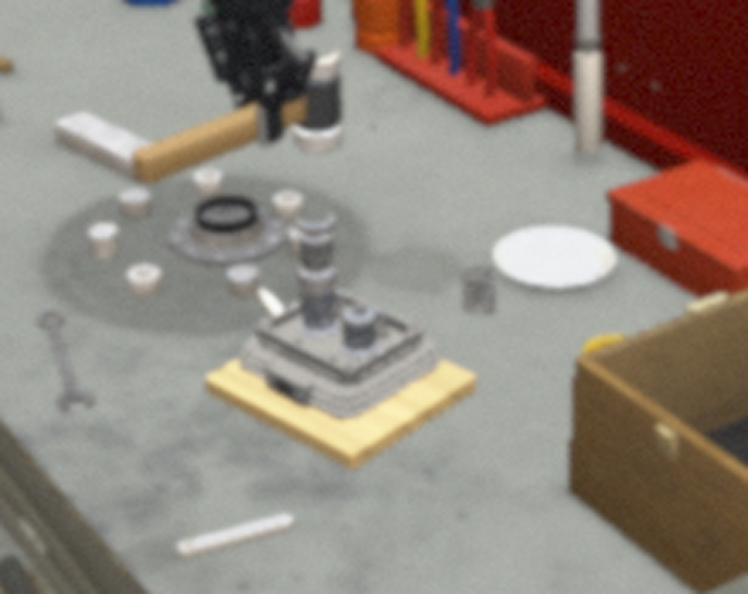

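The mallet head hangs over the installer: in the wrist view the installer top is at (314,120), inside the head ring. A 3 mm correction, then the blow.

move_arm(
  jaw=[1, 1, 1, 1, 1, 1, 1, 1, 1, 1],
  delta_pos=[
    [-0.003, 0.002, 0],
    [0, 0, 0],
    [0, 0, 0],
    [0, 0, -0.012],
    [0, 0, -0.038],
    [0, 0, -0.038],
    [0, 0, 0],
    [0, 0, 0.02],
    [0, 0, 0.03],
    [0, 0, 0.03],
  ],
  yaw=[0, 0, 0, 0, 0, 0, 0, 0, 0, 0],
)

```text
time: 9.65
ee_pos: [0.4888, 0.0258, 0.4539]
tcp_rot: [-180.0, 0.0, 9.4]
wrist_force: [0.7, -0.8, -2.5]
opening: 0.0204
grasp_force: 129.3
```

Run:
```python
from h import *
for c in("top","scene"): camera(c)
q=[(c,p) for c in("top","scene") for p in pinpoint(c,"installer_top")[:1]]
for c,p in q: print(c,p)
print(tri([ray(camera_model(c),p["xy"]) for c,p in q]))
im=camera("wrist");m=camera_model("wrist");o=bot.get_obs();print(o)
cv2.imwrite("pics/w6.png",im[:,:,::-1])
```

```text
top {'xy': [251.2, 200.4], 'confidence': 0.63}
scene {'xy': [276.7, 169.0], 'confidence': 0.53}
(array([0.56142099, 0.03879085, 0.16661995]), [5.2, 5.2])
{'time': 9.9, 'q': array([ 3.02578118e+00, -1.92073902e+00,  8.36077180e+00,  1.00250814e+02,
       -2.28451484e-03,  1.73645357e+02]), 'qd': array([ 0.07887608,  0.46213017, -2.02673606, -0.40206075, -0.04171331,
        0.03430929]), 'joint_efforts': array([-2.97311846e-03, -4.73171496e+01,  4.98829651e+01, -2.46250257e-02,
        2.18872656e-02, -4.92377440e-04]), 'ee_pos': array([0.48939981, 0.02586472, 0.4520822 ]), 'tcp_rot': array([ 1.79994332e+02, -3.02557827e-02,  9.38042499e+00]), 'wrist_force': array([-0.97247078,  0.10202886, -5.73542671]), 'torque': array([-0.06206533,  0.20400699,  0.02085796]), 'grasp_force': 129.86719608306885, 'opening': 0.02060227348107309}
```

View pics/w6.png

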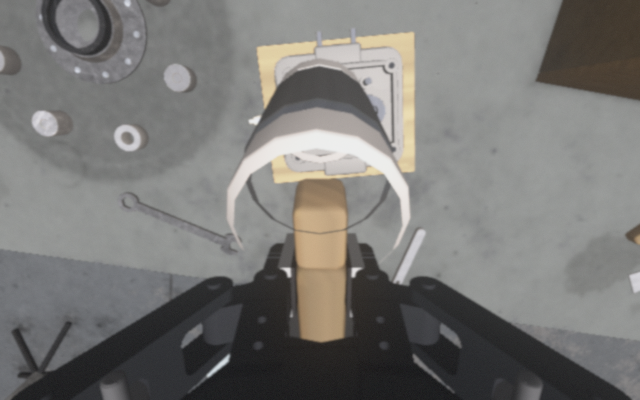

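The head has pitched up in the grip, with its axis leaning clearly toward the robot. I check by template whether the installer went down.

Run:
```python
from h import *
a=cv2.cvtColor(cv2.imread("pics/scene0.png"),cv2.COLOR_BGR2GRAY)
im=camera("scene");m=camera_model("scene");cv2.imwrite("pics/s6.png",im[:,:,::-1])
b=cv2.cvtColor(np.ascontiguousarray(im[:,:,::-1]),cv2.COLOR_BGR2GRAY)
def pj(X): c=np.array(m["R"])@X+np.array(m["t"]); return [m["fx"]*c[0]/c[2]+m["cx"],m["fy"]*c[1]/c[2]+m["cy"]]
for z in (.186,.174,.171,.114):print(z,pj(np.array([.554,.0345,z])))
for n,(y0,y1,x0,x1) in {"inst":(163,185,264,282),"head":(205,225,250,310)}.items():
    r=cv2.matchTemplate(b[y0-10:y1+10,x0-6:x1+6],a[y0:y1,x0:x1],cv2.TM_CCOEFF_NORMED);_,v,_,l=cv2.minMaxLoc(r);print(n,v,l[0]-6,l[1]-10, np.round(r[:,6],2))
o=outline_of("scene","keeper_installer")[0];r=np.where(o["mask"].any(1))[0];print(o["xy"],o["confidence"],r.min(),r.max())
for o in outline_of("scene","mallet")[:2]:
  r=np.where(o["mask"].any(1))[0];c=np.where(o["mask"].any(0))[0];print(o["confidence"],r.min(),r.max(),c.min(),c.max())
```

```text
0.186 [np.float64(273.4761323175248), np.float64(164.8158888410142)]
0.174 [np.float64(273.60800862515634), np.float64(168.26542537490033)]
0.171 [np.float64(273.6408097753927), np.float64(169.1234169893606)]
0.114 [np.float64(274.25157530182787), np.float64(185.0994329615628)]
inst 0.7360017895698547 0 3 [ 0.17  0.03 -0.05 -0.15 -0.27 -0.32 -0.25 -0.07  0.11  0.23  0.32  0.44
  0.61  0.74  0.67  0.42  0.18  0.03 -0.1  -0.26 -0.4 ]
head 0.9985439777374268 0 0 [ 0.32  0.2   0.08 -0.02 -0.04  0.03  0.2   0.43  0.69  0.91  1.    0.91
  0.7   0.45  0.21  0.02 -0.1  -0.14 -0.14 -0.09 -0.04]
[274.8, 181.4] 0.48 172 191
0.65 113 167 218 280
```

The installer image shifted by about 3.3 px, which is 12 mm down, and the head stayed still, so it is snapped in. I carry the mallet away and check again without it in the way.

move_arm(
  jaw=[1, 1, 1, 1, 1, 1, 1, 1, 1, 1],
  delta_pos=[
    [0, 0, 0.01],
    [0, -0.015, 0],
    [0, -0.03, 0],
    [0, -0.035, 0],
    [0, -0.035, 0],
    [0, -0.035, 0],
    [0, -0.035, 0],
    [0, -0.035, 0],
    [0, -0.035, 0],
    [0, -0.035, 0],
  ],
  yaw=[0, 0, 0, 0, 0, 0, 0, 0, 0, 0],
)

```text
time: 10.88
ee_pos: [0.4889, -0.2658, 0.4608]
tcp_rot: [-180.0, 0.1, 9.4]
wrist_force: [0.7, 0.2, -3.8]
opening: 0.0206
grasp_force: 129.6
```

move_arm(
  jaw=[1, 1, 1, 1, 1, 1, 1, 1, 1, 1],
  delta_pos=[
    [0, -0.025, 0],
    [0, -0.01, -0.01],
    [0, 0, -0.03],
    [0, 0, -0.03],
    [0, 0, -0.03],
    [0, 0, -0.03],
    [0, 0, -0.03],
    [0, 0, -0.02],
    [0, 0, 0],
    [0, 0, 0],
  ],
  yaw=[0, 0, 0, 0, 0, 0, 0, 0, 0, 0],
)

```text
time: 11.72
ee_pos: [0.4889, -0.2984, 0.2805]
tcp_rot: [-179.9, 0.1, 9.4]
wrist_force: [0.3, -0.0, -3.5]
opening: 0.0204
grasp_force: 129.1
```

Run:
```python
from h import *
for c in("top","scene"):
    a=cv2.cvtColor(cv2.imread(f"pics/{c}0.png"),cv2.COLOR_BGR2GRAY)
    im=camera(c);b=cv2.cvtColor(np.ascontiguousarray(im[:,:,::-1]),cv2.COLOR_BGR2GRAY)
    if c=="scene":
        r=cv2.matchTemplate(b[153:195,258:288],a[163:185,264:282],cv2.TM_CCOEFF_NORMED);print(cv2.minMaxLoc(r),np.round(r[:,6],2))
        sc=im
o=bot.get_obs();print(o["time"],o["ee_pos"],o["wrist_force"])
w=camera("wrist");
out=np.hstack([cv2.resize(sc[140:320,200:440],(400,300)),cv2.resize(w,(400,300))]);cv2.imwrite("pics/c7.png",out[:,:,::-1])
```

```text
(-0.44448167085647583, 0.7367017269134521, (9, 20), (6, 13)) [ 0.16  0.02 -0.06 -0.15 -0.26 -0.31 -0.24 -0.07  0.11  0.24  0.33  0.44
  0.62  0.74  0.66  0.42  0.18  0.02 -0.1  -0.26 -0.39]
11.8167 [ 0.48953805 -0.29899178  0.28318567] [ 0.97722459  0.27628839 -4.331248  ]
```

View pics/c7.png

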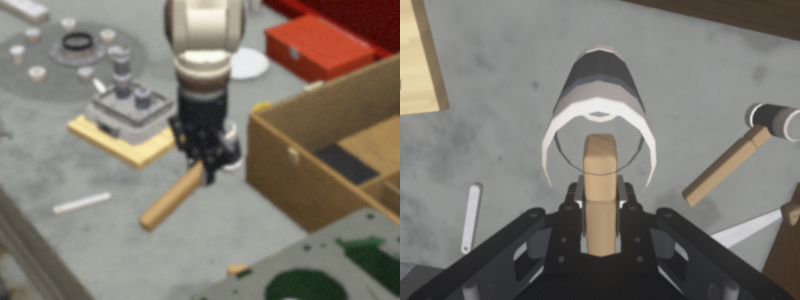

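The installer stands lower and clear, and the mallet is held with its head pitched up. I lower until the handle's tail touches, ease the grip so it levels out, then release.

move_arm(
  jaw=[1, 1, 1, 1, 1, 1, 1, 1],
  delta_pos=[
    [0, 0, -0.01],
    [0, 0, -0.01],
    [0, 0, -0.01],
    [0, 0, -0.007],
    [0, 0, -0.006],
    [0, 0, -0.006],
    [0, 0, -0.006],
    [0, 0, 0],
  ],
  yaw=[0, 0, 0, 0, 0, 0, 0, 0],
  force=60,
)

```text
time: 12.53
ee_pos: [0.489, -0.2989, 0.2251]
tcp_rot: [-179.9, 0.1, 9.4]
wrist_force: [0.5, 0.5, -3.8]
opening: 0.0204
grasp_force: 129.5
```

move_arm(
  jaw=[1, 1, 1, 1, 1, 1, 1, 1, 1, 1],
  delta_pos=[
    [0, 0, 0],
    [0, 0, -0.003],
    [0, 0, -0.003],
    [0, 0, -0.003],
    [0, 0, -0.003],
    [0, 0, -0.003],
    [0, 0, -0.003],
    [0, 0, -0.003],
    [0, 0, -0.003],
    [0, 0, 0],
  ],
  yaw=[0, 0, 0, 0, 0, 0, 0, 0, 0, 0],
  force=20,
)

```text
time: 13.37
ee_pos: [0.4894, -0.2991, 0.2027]
tcp_rot: [180.0, -0.0, 9.4]
wrist_force: [0.4, -0.2, 0.2]
opening: 0.0205
grasp_force: 130.3
```

Run:
```python
from h import *
w=camera("wrist");cv2.imwrite("pics/w8.png",w[:,:,::-1]);o=bot.get_obs();print(o["time"],o["ee_pos"],o["tcp_rot"],o["wrist_force"],o["torque"])
k=outline_of("wrist","mallet")[0]
print(k["confidence"])
for r in range(20,330,15):
    c=np.where(k["mask"][r])[0]
    if len(c):print(r,c.min(),c.max())
```

```text
13.4167 [ 0.48937336 -0.29908608  0.20295199] [ 1.79980418e+02 -1.26629775e-02  9.38606169e+00] [ 0.51827752 -0.76290411 -0.290852  ] [ 0.04289612  0.44707871 -0.08073833]
0.85
230 638 639
245 616 639
260 595 639
275 572 639
290 551 637
305 528 614
320 509 591
```

The tail is now carried by the bench: wrist force is about 0 and the tilt about 15°. The head will drop roughly 15 mm, so I open only a little first, with the fingers as guides.

move_arm(
  jaw=[0.75, 0.74, 0.73, 0.72, 0.71, 0.7, 0.69, 0.68, 0.66, 0.64],
  delta_pos=[
    [0, 0, -0.001],
    [0, 0, -0.001],
    [0, 0, 0],
    [0, 0, 0],
    [0, 0, 0],
    [0, 0, 0],
    [0, 0, 0],
    [0, 0, 0],
    [0, 0, 0],
    [0, 0, 0],
  ],
  yaw=[0, 0, 0, 0, 0, 0, 0, 0, 0, 0],
)

```text
time: 14.3
ee_pos: [0.4893, -0.2991, 0.2007]
tcp_rot: [180.0, -0.0, 9.4]
wrist_force: [0.8, 0.2, 0.6]
opening: 0.0309
grasp_force: 0.0
```

move_arm(
  jaw=[0.5, 0.3, 0.1, 0, 0, 0, 0, 0],
  delta_pos=[
    [0, 0, 0],
    [0, 0, 0],
    [0, 0, 0],
    [0, 0, 0],
    [0, 0, 0],
    [0, 0, 0],
    [0, 0, 0],
    [0, 0, 0],
  ],
  yaw=[0, 0, 0, 0, 0, 0, 0, 0],
)

```text
time: 14.97
ee_pos: [0.4893, -0.2991, 0.2007]
tcp_rot: [-180.0, 0.0, 9.4]
wrist_force: [-0.3, 0.6, 0.9]
opening: 0.0851
grasp_force: 0.0
```

move_arm(
  jaw=[0, 0, 0, 0, 0, 0, 0, 0, 0, 0],
  delta_pos=[
    [0, 0, 0.01],
    [0, 0, 0.02],
    [0, 0, 0.02],
    [0, 0, 0.02],
    [-0.01, 0, 0.03],
    [-0.02, 0, 0.03],
    [-0.02, 0, 0.03],
    [-0.02, 0, 0.03],
    [0, 0, 0],
    [0, 0, 0],
  ],
  yaw=[0, 0, 0, 0, 0, 0, 0, 0, 0, 0],
)

```text
time: 15.8
ee_pos: [0.4186, -0.2992, 0.3939]
tcp_rot: [179.8, -0.2, 9.3]
wrist_force: [0.2, -1.0, -0.4]
opening: 0.0855
grasp_force: 0.0
```

Run:
```python
from h import *
def mk(c):
    camera(c);k=outline_of(c,"mallet");return camera_model(c),k
for rep in range(2):
  m,ks=mk("wrist")
  for k in ks[:2]:
    r=np.where(k["mask"].any(1))[0];c=[np.where(k["mask"][y])[0] for y in r]
    print(round(k["confidence"],2),np.round(k["xy"]),r.min(),r.max(),[(int(y),int(x.min()),int(x.max())) for y,x in zip(r[::25],c[::25])])
  for p in pinpoint("wrist","mallet")[:2]:print("origin",p["xy"],round(p["confidence"],2),np.round(atz(ray(m,p["xy"]),0),3))
b=cv2.cvtColor(camera("scene"),cv2.COLOR_RGB2GRAY);a=cv2.cvtColor(cv2.imread("pics/scene0.png"),cv2.COLOR_BGR2GRAY)
r=cv2.matchTemplate(b[153:195,258:288],a[163:185,264:282],cv2.TM_CCOEFF_NORMED);print(cv2.minMaxLoc(r))
for t in("mallet","feeler_gauge","spanner","paste_tin","valve_spring"):
  for p in pinpoint("scene",t)[:2]:print(t,np.round(p["xy"]),round(p["confidence"],2),np.round(atz(ray(camera_model("scene"),p["xy"]),0),3))
o=bot.get_obs();print(o["time"],o["ee_pos"],o["opening"],o["wrist_force"])
```

```text
0.77 [495. 106.] 55 163 [(55, 544, 551), (80, 501, 540), (105, 480, 506), (130, 452, 477), (155, 427, 447)]
0.57 [330. 119.] 20 225 [(20, 330, 337), (45, 309, 358), (70, 320, 347), (95, 321, 341), (120, 320, 341), (145, 320, 340), (170, 320, 339), (195, 319, 338), (220, 319, 336)]
origin [512.2, 78.3] 0.97 [ 0.552 -0.492  0.   ]
origin [330.9, 44.9] 0.65 [ 0.552 -0.289  0.   ]
0.65 [500. 104.] 55 162 [(55, 552, 553), (80, 505, 546), (105, 484, 510), (130, 455, 480), (155, 431, 451)]
0.62 [332. 117.] 17 226 [(17, 336, 337), (42, 310, 361), (67, 318, 352), (92, 323, 343), (117, 322, 343), (142, 321, 342), (167, 321, 341), (192, 321, 340), (217, 321, 339)]
origin [515.5, 77.3] 0.9 [ 0.552 -0.493  0.   ]
origin [334.1, 46.3] 0.65 [ 0.551 -0.292  0.   ]
(-0.23024295270442963, 0.42544686794281006, (6, 5), (6, 13))
mallet [337. 268.] 0.66 [ 0.559 -0.287  0.   ]
feeler_gauge [250. 261.] 0.65 [ 0.372 -0.122 -0.   ]
spanner [193. 211.] 0.49 [0.346 0.209 0.   ]
paste_tin [336. 272.] 0.55 [ 0.547 -0.299  0.   ]
paste_tin [362. 214.] 0.38 [ 0.789 -0.119  0.   ]
valve_spring [319. 191.] 0.68 [0.757 0.074 0.   ]
16.4 [ 0.41938626 -0.29903974  0.39041466] 0.08532280319306776 [ 0.62947262 -0.77641559  1.16740348]
```

The mallet stands upright at about (0.552,-0.29) and the bystanders are unmoved. The installer match score fell, probably because the arm blocks the line of sight, so I move aside to check.

move_arm(
  jaw=[0, 0, 0, 0, 0, 0, 0, 0],
  delta_pos=[
    [0, -0.02, 0],
    [0, -0.03, 0],
    [0, -0.03, 0],
    [0, -0.03, 0],
    [0, -0.02, 0],
    [0, -0.02, 0],
    [0, 0, 0],
    [0, 0, 0],
  ],
  yaw=[0, 0, 0, 0, 0, 0, 0, 0],
)

```text
time: 17.07
ee_pos: [0.4191, -0.4498, 0.3899]
tcp_rot: [-179.9, 0.0, 9.3]
wrist_force: [-0.6, 0.1, 1.0]
opening: 0.0855
grasp_force: 0.0
```

Run:
```python
from h import *
a=cv2.imread("pics/scene0.png",0);im=camera("scene");cv2.imwrite("pics/s9.png",im[:,:,::-1]);b=cv2.imread("pics/s9.png",0);s6=cv2.imread("pics/s6.png",0)
for n,t,(y0,y1,x0,x1) in (("inst0",a,(163,185,264,282)),("inst6",s6,(167,189,264,282)),("head",a,(205,225,250,310))):
    r=cv2.matchTemplate(b[y0-10:y1+10,x0-6:x1+6],t[y0:y1,x0:x1],cv2.TM_CCOEFF_NORMED);_,v,_,l=cv2.minMaxLoc(r);print(n,v,l[0]-6,l[1]-10)
camera("top")
for c in("top","scene"):
  for p in pinpoint(c,"mallet")[:2]:print(c,np.round(p["xy"]),np.round(atz(ray(camera_model(c),p["xy"]),0),3))
  for p in pinpoint(c,"installer_top")[:1]:print(c,p)
```

```text
inst0 0.7345690727233887 0 3
inst6 0.996250331401825 0 0
head 0.965964674949646 0 0
top [438. 215.] [ 0.545 -0.498  0.   ]
top {'xy': [250.6, 203.2], 'confidence': 0.51}
scene [334. 269.] [ 0.551 -0.286  0.   ]
scene [275. 188.] [0.643 0.183 0.   ]
scene {'xy': [272.8, 169.4], 'confidence': 0.52}
```

The installer is still 12 mm down, matching the picture after the blow at 0.996.

```bash
python3 -c "
from workcell import bot
print(bot.job_done())"
```

```text
the job is handed in; nothing more can be done
None
```

I handed the job in with no verdict returned: one blow drove the retainer down about 12 mm by the camera images, and it stayed there; the mallet stands released on the bench beside the head, with no bystander seen to move.

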